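# Free the held vial and show its base to the inspection camera

## Robot

A 6-joint arm with a two-finger parallel gripper is mounted at the origin on a cart in front of the work surface, level with it; the furniture and walls round the work are solid. World frame = base frame: x ahead of the robot, y to its left, z up, the work surface at z = 0. Lengths are in m, angles in rad, forces in N, time in s.
With the tool pointing down it reaches from about 0.25 to 0.8 m from the base axis. Payload 3.9 kg.
Tool frame: the origin (TCP) lies midway between the tips of the shut fingers; the grasp point (between the pads) lies 19 mm behind it; z points along the fingers, y is the direction in which the jaws open and shut (so a half turn about z gives the same grasp; the last joint's range is limited). The gripper opens to 85 mm and grips with 20 to 120 N. Pads are 22 mm wide; open, the fingers measure 114 mm over their backs; the gripper's body (76 mm by 85 mm) begins 54 mm behind the grasp point. The pads swing forward as they close: fully open they stand 13 mm farther back than shut.
Start: joints at [-1.158, 0.26, -0.138, 1.173, 0, 1.571], TCP at [0.211, -0.481, 0.231] pointing down, gripper open.
Joint ranges: [-2.78, 2.78], [-0.83, 1.72], [-1.28, 1.37], [-1.9, 2.12], [-1.57, 1.48], [-3.14, 3.14]. Speed limits (rad/s): [2.57, 2.57, 3.14, 3.14, 3.14, 3.14].

## Interface

Orientations are given as a rotation vector (axis times angle).
In Python, from station import env gives the robot as it stands. The module is installed in compiled form; this text tells all that it offers.
- The arm moves only by the tool carry_out, never from a script. Its argument "targets" is a list of rows, each a list of 4 numbers: the shift along the tool's x, y, z in units of 50 mm (1.0 is 50 mm), then the turn about the tool's z in units of 6 degrees (1.0 is 6 degrees). A call has 1 to 8 rows; each row shifts and turns the pose as measured when the row begins, along the tool's axes as they then stand; what a row does not reach is not made up. A row lasts 1/10 s, in which the tool goes at most 50 mm and 8.59 degrees, less where a joint would pass 70% of its speed; a pose out of reach is approached as far as the arm can. A call is refused whole if a number of a shift passes 1 or a number of a turn 1, either way. A call with a gripper value outside its range is refused whole. "claw" is the finger opening in mm, from 0 to 85.4, set as the call begins (left out, the last holds). The fingers move at their own pace and stop on an object; "squeeze" is the grip in N (left out, the last holds). Time passes only in rows, so rows that do not move let the fingers close. It gives the time, the measured TCP pose, the force and the opening at its end, in the units of the state.
- env.observe(): the state, without advancing time (a new reading comes with each control period).
- env.get_image(name): name is "scene" or "side" or "wrist"; returns (picture, depth): 400x640x3 uint8, blue, green, red; 400x640 float32, m along the optical axis (not along the pixel's ray), 0 where there is no reading.
- env.get_calibration(name): a dict with "camera_matrix" (3x3 intrinsics, pixels), "eye" and "attitude" of the camera in the world. Camera axes: x right, y down, z forward; pixel columns grow to the right and rows downward; lengths in m; the calibration is good to about 2 mm. A picture is of the moment at which its call begins: read the wrist's pose just before it. get_calibration takes no time and is no camera call; for the wrist camera it gives the pose at the moment of the call.
- env.hand_in(): hands the job in, once; it reports no verdict.
Trained networks look in the newest picture that a camera, given by its name, has taken for a name from the list of things; names that differ only in an ending like _2 or _b are one class to them, and where a whole thing is asked for, a point or a joint stands for the part that bears it (a point fixed in the world has none). Each returns a list of dicts, best first, with "p" (0 to 1); they miss things now and then, are a little off and sometimes report something else, mostly with a low value. They report only what shows in the picture. A call takes as long as a camera call.
- env.silhouettes(camera, name): "mask" (400x640 bool, what is visible of it) and "extent" ([left, top, right, bottom] in pixels, round what is visible of it).
The state is a dict: "clock": time; "qpos": joint angles; "joint_vel": joint speeds; "joint_efforts": joint torques, N m; "eef_pos": TCP position; "ee_rot": TCP orientation; "ft_force": force on the tool from outside, world axes, zero at the start; "wrist_torque": the same for the moment, N m; "opening": finger opening in m.
Only numpy, scipy, OpenCV 4.12 (cv2) and the standard library are available. Lean on these libraries where they do the work, as an engineer would, in place of code of your own. Each camera call takes 0.05 s, during which the arm holds its last target. There are 200 camera calls.

## Task

The vial that stands under the hold-down bridge has to be inspected from below. Lift the bridge off the rack, hang it level and centred astride the horizontal rail, let go of it, then draw that vial out of the rack and hold it in the air, cap up and away from the camera, with its flat base facing the lens of the small slanted inspection camera squarely, centred on the lens axis and 70 mm from the glass. Finish while still holding it steady there, never knock the vial against the camera, and leave the other vial standing in the rack.

Things in the scene. Friction and masses are not known exactly. Their poses are not given: they have to be found in the camera images.
- vial_rack: blue plastic vial rack, 48 x 110 x 30 mm (x, y, z), fixed to the worktop. Origin at the centre of its underside, z up, y along its length. Four square places (20 mm) in a row at y = -36, -12, 12, 36 mm; inner floor 4 mm above the origin. Two vials stand in places -36 and 12, in either order.
- vial_held: the vial to inspect: round glass vial with screw cap, 17 mm body, 18 mm cap (top 12 mm), 58 mm high, 16 g, standing in the rack under the middle of the bridge. Origin at the centre of its flat base, z along its axis towards the cap.
- vial_other: the other vial in the rack, same shape and size (58 mm high), not under the middle of the bridge, 48 mm from the first; origin at the centre of its base, z to the cap.
- bridge: loose inverted U, 0.13-0.21 kg, standing astride the rack over the vial. Aluminium legs 4 mm thick, 54 mm apart inside (along x), 40 mm wide; flat crossbar 66 to 70 mm up; steel feet 14 mm high, 86 mm over all in x. Black grip fin on top in the middle: 12 mm thick along x, 36 mm long along y, 70 to 96 mm up. Origin on the worktop midway between the feet, z up, x across the rack.
- bridge_under (a point): centre of the underside of the bridge's crossbar, 66 mm above the bridge's origin; axes as the bridge.
- rail: fixed stand with a horizontal round bar, 10 mm thick, 180 mm long, along its y on two posts at its ends; bar axis 150 mm above the worktop. Origin on the worktop under the middle of the bar, z up.
- rail_mid (a point): middle of the rail's bar, on its axis; axes as the rail (y along the bar). The bridge hangs with its crossbar resting on the bar, one leg on each side.
- inspection_camera: fixed bench camera: grey round foot 96 mm across, white 46 mm head held between two side plates, about 120 mm high, lens at the top with a black ring light, 48 mm across. Origin at the centre of the foot's underside, z up; its front is its -x side. The lens looks up, leaning 30 degrees from vertical towards the front.
- lens (a point): centre of the lens glass (15 mm to the front of the origin and 115 mm up); z along the optical axis, outwards.
- focus (a point): the point on the optical axis 70 mm in front of the lens glass, where the centre of the vial's base must be; z along the optical axis away from the lens, the way the vial's z (base to cap) must point.

How it is judged:
On the way, in this order (a step that is already met when the one before it is completed fails the run):
1. the bridge hangs astride the rail, released and at rest (x of bridge_under in the frame of rail_mid between -0.016 and 0.016 m and y of bridge_under in the frame of rail_mid between -0.07 and 0.07 m and z of bridge_under in the frame of rail_mid below 0.015 m and angle between bridge's own z axis and vertical below 0.3 rad and contact force between bridge and rail above 0.3 N and contact force between bridge and the arm below 0.05 N and contact force between bridge and the fingers below 0.05 N and linear speed of bridge below 0.03 m/s), for 0.3 s.
2. the held vial has been drawn out of the rack, in the gripper (height (world z) of vial_held above 0.06 m and contact force between vial_held and the fingers above 1 N and contact force between vial_held and vial_rack below 0.05 N), for 0.1 s.
At the end, for the whole second after the job is handed in: Bridge released, crossbar on the rail (bar within 16 mm of mid-span, tilt under 17 degrees); gripper holds the vial at rest in the air, cap up, base centre within 12 mm of the point 70 mm before the lens, axis within 10 degrees of the optical axis; other vial within 15 mm of its start, upright (x of bridge_under in the frame of rail_mid between -0.016 and 0.016 m and y of bridge_under in the frame of rail_mid between -0.07 and 0.07 m and z of bridge_under in the frame of rail_mid below 0.015 m and angle between bridge's own z axis and vertical below 0.3 rad and contact force between bridge and rail above 0.3 N and contact force between bridge and the arm below 0.05 N and contact force between bridge and the fingers below 0.05 N and distance between vial_held and focus below 0.012 m and angle between the z axis of vial_held and the z axis of focus, either way round below 0.17 rad and angle between vial_held's own z axis and vertical below 1 rad and linear speed of vial_held below 0.02 m/s and contact force between vial_held and the fingers above 1 N and contact force between vial_held and inspection_camera below 0.05 N and distance of vial_other from where it was at the start of the episode below 0.015 m and angle between vial_other's own z axis and vertical below 0.25 rad); the arm keeps its last pose, push and grip.
It fails at once if the vial is knocked against the camera (contact force between vial_held and inspection_camera above 2 N).
It fails at once if the other vial is pulled out or knocked over (distance of vial_other from where it was at the start of the episode above 0.03 m or angle between vial_other's own z axis and vertical above 0.4 rad).
It also fails if it takes over 54 s, if anything falls off the work surface, if the arm or the gripper's body presses on something with over 40 N, if the wrist force passes 120 N, or if a joint passes its speed limit or range.

## Working session

There is one attempt and no reset: what is moved stays moved. The work goes in short steps, Python scripts to look and compute and a tool call to move; the robot and the scene stay as the last step left them, time stands still between calls to the robot, and variables do not carry over. Pictures are saved under pics/ and viewed, about 8 in all and at most 12, crops included, and the job is handed in when it is done.

Besides the shell and the picture viewer there is one more tool, called after "Emit:" as name(argument=value, ...) on one line, values as JSON. carry_out: Moves the arm, as the interface text tells. Its arguments: {"type":"object","properties":{"targets":{"type":"array"},"claw":{"type":"number"},"squeeze":{"type":"number"}},"required":["targets"]}

```bash
mkdir -p pics; cat > h.py <<'E'
import numpy as np, cv2
from station import env
from scipy.spatial.transform import Rotation as R
def cal(c):
    k=env.get_calibration(c);A=np.array(k["attitude"],float)
    return np.array(k["camera_matrix"]),np.array(k["eye"]),A
def rot(A):
    return A if A.shape==(3,3) else R.from_rotvec(A).as_matrix()
def cloud(c,d,m):
    K,e,A=cal(c);v,u=np.nonzero(m&(d>0));z=d[v,u]
    p=np.stack([(u-K[0,2])*z/K[0,0],(v-K[1,2])*z/K[1,1],z],1)
    return p@rot(A).T+e
def proj(c,P):
    K,e,A=cal(c);q=(np.atleast_2d(P)-e)@rot(A);return (q@K.T)[:,:2]/q[:,2:]
E
python3 - <<'E'
from h import *
print(env.observe())
for c in ["scene","side","wrist"]:
    im,d=env.get_image(c);cv2.imwrite(f"pics/{c}0.png",im);print(c,env.get_calibration(c))
    np.save(f"/tmp/{c}.npy",d)
    for n in ["vial_rack","vial_held","vial_other","bridge","rail","inspection_camera"]:
        for r in env.silhouettes(c,n)[:2]:
            P=cloud(c,d,r["mask"])
            if len(P): print(n,round(r["p"],2),r["extent"],np.percentile(P,[2,50,98],axis=0).round(3).tolist())
a=cv2.imread("pics/scene0.png");b=cv2.imread("pics/side0.png")
cv2.imwrite("pics/a.png",cv2.resize(np.vstack([a,b]),(480*4//4+0,600)) if 0 else a);cv2.imwrite("pics/b.png",b)
E
```

```text
{'clock': 0.0, 'qpos': array([-1.15797038e+00,  2.60665897e-01, -1.39387356e-01,  1.17265088e+00,
       -7.05021123e-07,  1.57082101e+00]), 'joint_vel': array([ 0.00175906, -0.0001526 , -0.0011831 , -0.00165786,  0.00157601,
       -0.00055358]), 'joint_efforts': array([ 3.83775014e-04, -4.05679643e+01,  2.53920990e+01,  1.87703344e-02,
        8.00737917e-05,  3.71333087e-06]), 'eef_pos': array([ 0.21036125, -0.48028274,  0.23046745]), 'ee_rot': array([-3.07308445e+00, -6.43449882e-01,  6.14945018e-04]), 'ft_force': array([ 0.27318641, -0.92717484,  1.03974966]), 'wrist_torque': array([-0.02347346,  0.02017853,  0.00921761]), 'opening': 0.08569297034998873}
scene {'camera_matrix': array([[478.5869092 ,   0.        , 319.6435529 ],
       [  0.        , 478.5869092 , 194.82350784],
       [  0.        ,   0.        ,   1.        ]]), 'eye': array([-0.00198274, -0.89479684,  0.98687723]), 'attitude': array([-2.19042163,  0.61974827, -0.29907026])}
rail 0.94 [315.6, 249.6, 384.7, 349.6] [[0.417, -0.432, 0.004], [0.445, -0.372, 0.013], [0.481, -0.202, 0.157]]
side {'camera_matrix': arr
[... 543 characters left out ...]
, 0.043, 0.03], [0.54, 0.052, 0.049], [0.548, 0.056, 0.065]]
bridge 0.61 [311.4, 201.1, 350.6, 245.9] [[0.483, -0.027, 0.003], [0.513, 0.008, 0.067], [0.558, 0.032, 0.098]]
rail 0.65 [357.6, 102.0, 387.1, 193.0] [[0.411, -0.422, 0.002], [0.443, -0.225, 0.014], [0.479, -0.188, 0.157]]
inspection_camera 0.97 [257.8, 279.6, 291.9, 341.8] [[0.558, 0.249, 0.007], [0.585, 0.298, 0.056], [0.612, 0.325, 0.122]]
wrist {'camera_matrix': array([[341.03577355,   0.        , 319.12037661],
       [  0.        , 341.03577355, 199.57451487],
       [  0.        ,   0.        ,   1.        ]]), 'eye': array([ 0.27768161, -0.452077  ,  0.37360063]), 'attitude': array([ 2.41887181, -1.58164163, -0.23048661])}
```

View pics/scene0.png

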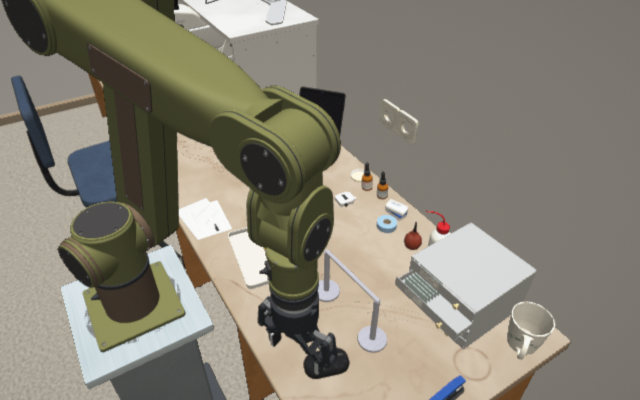

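View pics/side0.png

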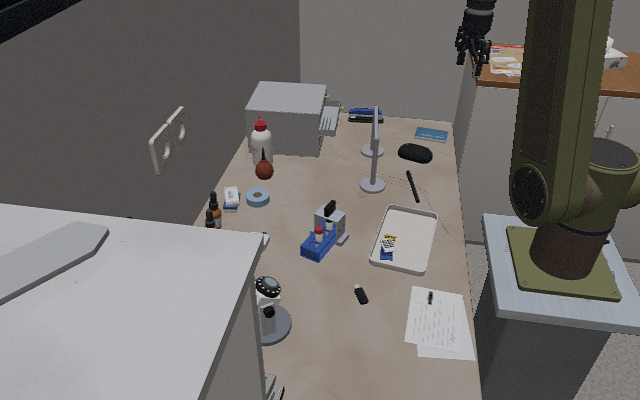

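```bash
cat >> h.py <<'E'
def plan(p=None,t=None,n=None):
    "rows (same row repeated? no: per-row list) to goal p (world), yaw t deg of tool x"
    s=env.observe();M=R.from_rotvec(s["ee_rot"]).as_matrix();p0=s["eef_pos"]
    t0=np.degrees(np.arctan2(M[1,0],M[0,0]));p=p0 if p is None else np.array(p);t=t0 if t is None else t
    dt=(t-t0+180)%360-180
    d=p-p0;k=n or int(max(np.ceil(np.linalg.norm(d)/.048),np.ceil(abs(dt)/6),1))
    print("pos",p0.round(4),"yaw",t0.round(2),"tilt",np.degrees(np.arccos(-M[2,2])).round(2),"F",s["ft_force"].round(1),"op",round(s["opening"]*1e3,1),"t",round(s["clock"],1),"j",s["qpos"].round(2));rows=[]
    for i in range(k):
        a=np.radians(t0+dt*i/k);x=np.array([np.cos(a),np.sin(a),0]);y=np.array([np.sin(a),-np.cos(a),0])
        e=d/k/.05;rows.append([round(float(e@x),3),round(float(e@y),3),round(float(-e[2]),3),round(-dt/k/6,3)])
    print("n",k,"d",d.round(4),"dt",round(dt,1));print(rows)
E
python3 - <<'E'
from h import *
K,e,A=cal("wrist");s=env.observe();M=R.from_rotvec(s["ee_rot"]).as_matrix()
print("cam in tool",M.T@(e-s["eef_pos"]),"axes cols in tool\n",(M.T@rot(A)).round(3))
plan([.40,0.0,.30],23.65)
# more measures from side
im,d=env.get_image("side")
for n in ["rail","inspection_camera","vial_rack","bridge","vial_held","vial_other"]:
    for r in env.silhouettes("side",n)[:1]:
        P=cloud("side",d,r["mask"]);np.save(f"/tmp/{n}.npy",P)
        top=P[P[:,2]>np.percentile(P[:,2],99)-.01];print(n,len(P),top.mean(0).round(4))
E
```

```text
cam in tool [ 0.07300974  0.000504   -0.14225143] axes cols in tool
 [[-0.    -0.958 -0.286]
 [ 1.    -0.     0.   ]
 [-0.    -0.286  0.958]]
pos [ 0.2106 -0.4809  0.2313] yaw 23.65 tilt 0.0 F [-0.9 -0.5 -0. ] op 85.6 t 1.1 j [-1.16  0.26 -0.14  1.17  0.    1.57]
n 11 d [0.1894 0.4809 0.0687] dt 0.0
[[0.666, -0.663, -0.125, np.float64(-0.0)], [0.666, -0.663, -0.125, np.float64(-0.0)], [0.666, -0.663, -0.125, np.float64(-0.0)], [0.666, -0.663, -0.125, np.float64(-0.0)], [0.666, -0.663, -0.125, np.float64(-0.0)], [0.666, -0.663, -0.125, np.float64(-0.0)], [0.666, -0.663, -0.125, np.float64(-0.0)], [0.666, -0.663, -0.125, np.float64(-0.0)], [0.666, -0.663, -0.125, np.float64(-0.0)], [0.666, -0.663, -0.125, np.float64(-0.0)], [0.666, -0.663, -0.125, np.float64(-0.0)]]
inspection_camera 1711 [0.5967 0.2841 0.1179]
vial_rack 746 [0.5387 0.0534 0.0308]
bridge 769 [0.5223 0.0038 0.0957]
vial_held 57 [0.5231 0.0079 0.051 ]
vial_other 95 [0.5397 0.0503 0.0616]
```

Emit:
carry_out(targets=[[0.67, -0.66, -0.12, 0], [0.67, -0.66, -0.12, 0], [0.67, -0.66, -0.12, 0], [0.67, -0.66, -0.12, 0], [0.67, -0.66, -0.12, 0], [0.67, -0.66, -0.12, 0], [0.67, -0.66, -0.12, 0], [0.67, -0.66, -0.12, 0]])

```text
clock: 2.2
eef_pos: [0.3548, -0.1264, 0.2796]
ee_rot: [3.076, 0.622, 0.006]
ft_force: [0.8, 0.5, -0.3]
opening: 0.0856
```

Emit:
carry_out(targets=[[0.67, -0.66, -0.12, 0], [0.67, -0.66, -0.12, 0], [0.67, -0.66, -0.12, 0], [0, 0, 0, 0], [0, 0, 0, 0]])

```text
clock: 2.7
eef_pos: [0.4124, 0.0154, 0.3001]
ee_rot: [3.071, 0.64, 0.016]
ft_force: [-0.2, -0.7, 0.3]
opening: 0.0857
```

```bash
python3 - <<'E'
from h import *
plan()
for c in ["wrist","scene"]:
    im,d=env.get_image(c);cv2.imwrite(f"pics/{c}1.png",im);np.save(f"/tmp/{c}1.npy",d)
    for n in ["vial_rack","vial_held","vial_other","bridge"]+["rail","inspection_camera"]:
        for r in env.silhouettes(c,n)[:1]:
            P=cloud(c,d,r["mask"]);np.save(f"/tmp/{c}_{n}.npy",P)
            top=P[P[:,2]>np.percentile(P[:,2],98)-.01]
            print(c,n,round(r["p"],2),r["extent"],len(P),np.percentile(P,[2,50,98],axis=0).round(3).tolist(),top.mean(0).round(4))
E
```

```text
pos [0.4124 0.0154 0.3001] yaw 23.53 tilt 0.65 F [-0.2 -0.7  0.3] op 85.7 t 2.7 j [ 0.04  0.03 -0.23  1.29 -0.    2.77]
n 1 d [0. 0. 0.] dt 0.0
[[0.0, 0.0, -0.0, np.float64(-0.0)]]
wrist vial_rack 0.57 [299.8, 2.9, 371.1, 85.0] 2776 [[0.513, 0.015, 0.002], [0.543, 0.055, 0.029], [0.571, 0.087, 0.031]] [0.543  0.0533 0.0296]
wrist vial_held 0.7 [459.0, 187.7, 639.2, 291.4] 5735 [[0.41, -0.425, 0.004], [0.442, -0.241, 0.01], [0.478, -0.194, 0.155]] [ 0.4403 -0.2578  0.1526]
wrist vial_other 0.82 [331.3, 37.2, 345.2, 57.5] 296 [[0.531, 0.036, 0.018], [0.537, 0.043, 0.061], [0.546, 0.051, 0.063]] [0.5384 0.0432 0.0611]
wrist bridge 0.67 [326.5, 44.1, 406.3, 120.9] 2923 [[0.482, -0.027, 0.012], [0.516, -0.0, 0.07], [0.552, 0.025, 0.096]] [ 0.5215 -0.0022  0.0948]
wrist rail 0.7 [457.7, 183.9, 640.0, 290.5] 5718 [[0.41, -0.426, 0.004], [0.442, -0.241, 0.01], [0.478, -0.194, 0.155]] [ 0.4399 -0.258   0.1526]
scene vial_rack 0.52 [294.4, 205.2, 319.2, 236.7] 258 [[0.49, -0.024, 0.003], [0.517, -0.009, 0.029], [0.542, 0.085, 0.039]] [0.519  0.0099 0.033 ]
scene vial_held 0.48 [305.9, 218.9, 312.1, 223.7] 20 [[0.514, -0.007, 0.032], [0.518, -0.005, 0.042], [0.523, 0.004, 0.052]] [ 0.5186 -0.0046  0.0468]
scene bridge 0.88 [294.2, 202.5, 321.6, 236.7] 396 [[0.481, -0.03, 0.007], [0.518, -0.005, 0.069], [0.56, 0.024, 0.098]] [ 0.52  -0.004  0.095]
scene inspection_camera 0.9 [274.4, 145.7, 299.8, 181.3] 643 [[0.555, 0.234, 0.001], [0.602, 0.264, 0.016], [0.642, 0.336, 0.117]] [0.5707 0.2021 0.1555]
```

View pics/wrist1.png

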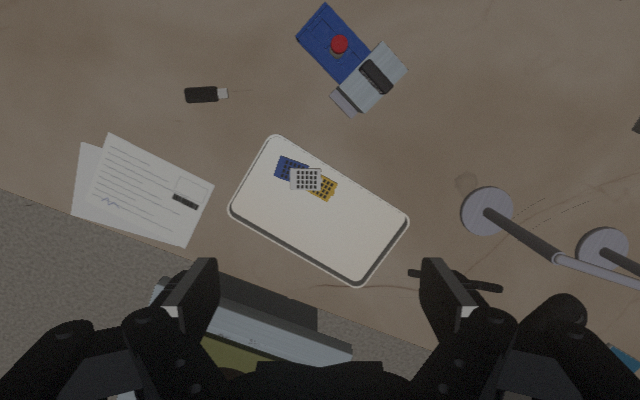

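```bash
python3 - <<'E'
from h import *
def rect(P):
    (c,s,a)=cv2.minAreaRect((P[:,:2]*1e3).astype(np.float32));return np.round(c,1),np.round(s,1),round(a,1)
P=np.load("/tmp/wrist_bridge.npy");f=P[(P[:,2]>.088)&(P[:,2]<.1)];print("fin",rect(f),f.mean(0))
f=P[(P[:,2]>.06)&(P[:,2]<.075)];print("crossbar",rect(f))
P=np.load("/tmp/wrist_vial_rack.npy");f=P[(P[:,2]>.025)&(P[:,2]<.034)];print("rack",rect(f))
for n in ["/tmp/wrist_rail.npy","/tmp/rail.npy"]:
    P=np.load(n);f=P[(P[:,2]>.14)&(P[:,2]<.165)];print("bar",len(f),f.min(0),f.max(0),cv2.fitLine(f[:,:2].astype(np.float32),cv2.DIST_HUBER,0,.01,.01).ravel(), rect(f))
    for lo,hi in((-.3,-.1),(-.5,-.3)):
        f=P[(P[:,2]>.002)&(P[:,2]<.03)&(P[:,1]>lo)&(P[:,1]<hi)]
        if len(f)>5: print("foot",len(f),rect(f),cv2.minEnclosingCircle((f[:,:2]*1e3).astype(np.float32)))
P=np.load("/tmp/inspection_camera.npy")
f=P[P[:,2]<.012];print("camfoot",len(f),cv2.minEnclosingCircle((f[:,:2]*1e3).astype(np.float32)))
f=P[P[:,2]>.085];print("camtop",rect(f));h=f
# ransac plane
rng=np.random.default_rng(0);best=(0,)
for i in range(2000):
    a,b,c=h[rng.choice(len(h),3,False)];n=np.cross(b-a,c-a);n/=np.linalg.norm(n)+1e-12
    q=abs((h-a)@n)<.0015
    if q.sum()>best[0]:best=(q.sum(),q)
q=h[best[1]];c=q.mean(0);n=np.linalg.svd(q-c)[2][2];n*=np.sign(n[2]);print("lens plane",len(q),len(h),c.round(4),n.round(3),"tilt",np.degrees(np.arccos(n[2])),"az",np.degrees(np.arctan2(n[1],n[0])))
E
```

```text
fin (array([521.9,  -2.6]), array([35.4, 12.6]), 68.4) [ 0.52150596 -0.00224568  0.09483191]
crossbar (array([522.1,  -2.8]), array([39.9, 62.3]), 68.2)
rack (array([542.2,  50.6]), array([72.9, 48.2]), 69.3)
bar 1078 [ 0.42991283 -0.31347158  0.14002574] [ 0.44783438 -0.21711859  0.15604044] [ 0.07365461 -0.9972838   0.43972895 -0.25605598] (array([ 438.8, -265.2]), array([13.7, 96.4]), 2.8)
foot 1837 (array([ 437.3, -223.2]), array([66.9, 69. ]), 79.4) ((437.0010986328125, -224.03030395507812), 34.71867752075195)
foot 1593 (array([ 456.6, -402.6]), array([56.9, 69.6]), 5.2) ((450.836181640625, -403.0533447265625), 35.17391586303711)Traceback (most recent call last):
  File "<stdin>", line 8, in <module>
    fid = stack.enter_context(open(os.fspath(file), "rb"))
                              ~~~~^^^^^^^^^^^^^^^^^^^^^^^
FileNotFoundError: [Errno 2] No such file or directory: '/tmp/rail.npy'
```

```bash
python3 - <<'E'
from h import *
def rect(P):
    (c,s,a)=cv2.minAreaRect((P[:,:2]*1e3).astype(np.float32));return np.round(c,1),np.round(s,1),round(a,1)
def rp(h,name,az):
    rng=np.random.default_rng(0);best=(0,)
    for i in range(3000):
        a,b,c=h[rng.choice(len(h),3,False)];n=np.cross(b-a,c-a);n/=np.linalg.norm(n)+1e-12
        q=abs((h-a)@n)<.0015
        if q.sum()>best[0]:best=(q.sum(),q)
    q=h[best[1]];c=q.mean(0);n=np.linalg.svd(q-c)[2][2];n=n*np.sign(n[2]);print(name,len(q),len(h),c.round(4),n.round(3),"tilt",np.degrees(np.arccos(n[2])),"az",np.degrees(np.arctan2(n[1],n[0])),q.min(0),q.max(0))
for n in ["/tmp/inspection_camera.npy","/tmp/scene_inspection_camera.npy"]:
    P=np.load(n);P=P[P[:,1]>.2]
    f=P[P[:,2]<.014];print(len(f),cv2.minEnclosingCircle((f[:,:2]*1e3).astype(np.float32)),np.percentile(f,[1,99],axis=0))
    f=P[P[:,2]>.085]
    if len(f)>20: rp(f,n,0)
plan([.522,-.0026,.15],68.4)
E
```

```text
501 ((593.1326293945312, 276.9593505859375), 52.23430633544922) [[0.55488692 0.23964887 0.00421818]
 [0.61365002 0.32803692 0.01396277]]
/tmp/inspection_camera.npy 177 729 [0.5886 0.2993 0.1002] [-0.606  0.784  0.136] tilt 82.19447936040115 az 127.6913877813527 [0.57153686 0.28428637 0.08502613] [0.60413972 0.31275602 0.11730911]
267 ((615.3241577148438, 291.1436767578125), 68.8021240234375) [[ 0.55460751  0.23395821 -0.0020479 ]
 [ 0.66043075  0.35253147  0.01394349]]
/tmp/scene_inspection_camera.npy 37 103 [0.6114 0.2623 0.1003] [ 0.619 -0.781  0.08 ] tilt 85.40299235317347 az -51.59953422351374 [0.59363315 0.24849777 0.08548815] [0.62926683 0.2770264  0.11544128]
pos [0.4123 0.0143 0.3001] yaw 23.32 tilt 0.66 F [-0.2 -0.3 -0. ] op 85.6 t 3.4 j [ 0.04  0.03 -0.23  1.29 -0.    2.77]
n 8 d [ 0.1097 -0.0169 -0.1501] dt 45.1
[[0.235, 0.147, 0.375, np.float64(-0.939)], [0.219, 0.17, 0.375, np.float64(-0.939)], [0.202, 0.19, 0.375, np.float64(-0.939)], [0.182, 0.209, 0.375, np.float64(-0.939)], [0.161, 0.226, 0.375, np.float64(-0.939)], [0.138, 0.241, 0.375, np.float64(-0.939)], [0.113, 0.253, 0.375, np.float64(-0.939)], [0.088, 0.263, 0.375, np.float64(-0.939)]]
```

Emit:
carry_out(targets=[[0.235, 0.147, 0.35, -0.94], [0.22, 0.17, 0.35, -0.94], [0.2, 0.19, 0.35, -0.94], [0.18, 0.21, 0.35, -0.94], [0.16, 0.23, 0.35, -0.94], [0.14, 0.24, 0.35, -0.94], [0.11, 0.25, 0.35, -0.94], [0.09, 0.26, 0.35, -0.94]])

```text
clock: 4.2
eef_pos: [0.5293, -0.0014, 0.1602]
ee_rot: [2.558, 1.802, 0.023]
ft_force: [-0.5, 0.9, 0.2]
opening: 0.085
```

```bash
python3 - <<'E'
from h import *
plan([.522,-.0026,.12],68.4)
im,d=env.get_image("wrist");cv2.imwrite("pics/wrist2.png",im)
for r in env.silhouettes("wrist","bridge")[:1]:
    P=cloud("wrist",d,r["mask"]);f=P[(P[:,2]>.088)&(P[:,2]<.1)];print(r["p"],cv2.minAreaRect((f[:,:2]*1e3).astype(np.float32)))
plan([.522,-.0026,.12],68.4)
E
```

```text
pos [ 0.5293 -0.0014  0.1602] yaw 70.34 tilt 1.09 F [-0.5  0.9  0.2] op 85.0 t 4.2 j [-0.    0.29 -0.28  0.98 -0.    1.91]
n 1 d [-0.0073 -0.0012 -0.0402] dt -1.9
[[-0.071, -0.13, 0.804, np.float64(0.324)]]
0.55 ((522.40673828125, 0.7013397216796875), (35.40498352050781, 12.214085578918457), 69.11670684814453)
pos [ 0.5287 -0.0015  0.1585] yaw 70.09 tilt 0.9 F [-0.4 -0.5  0.1] op 85.6 t 4.3 j [-0.    0.3  -0.28  0.98 -0.    1.92]
n 1 d [-0.0067 -0.0011 -0.0385] dt -1.7
[[-0.066, -0.118, 0.771, np.float64(0.282)]]
```

Emit:
carry_out(targets=[[-0.06, -0.125, 0.75, 0.2], [0, 0, 0.4, 0], [0, 0, 0, 0]])

```text
clock: 4.6
eef_pos: [0.5233, -0.002, 0.1017]
ee_rot: [2.587, 1.762, 0.022]
ft_force: [-1.4, 0.2, 0.3]
opening: 0.0854
```

```bash
python3 - <<'E'
from h import *
plan([.5222,-.001,.074],68.8)
E
```

```text
pos [ 0.5233 -0.002   0.1017] yaw 68.51 tilt 1.03 F [-1.4  0.2  0.3] op 85.4 t 4.6 j [-0.    0.34 -0.39  0.83 -0.    1.94]
n 1 d [-0.0011  0.001  -0.0277] dt 0.3
[[0.012, -0.027, 0.554, np.float64(-0.049)]]
```

Emit:
carry_out(targets=[[0.01, -0.02, 0.5, 0], [0, 0, 0.04, 0], [0, 0, 0, 0]])

```text
clock: 4.9
eef_pos: [0.5241, -0.001, 0.0784]
ee_rot: [2.588, 1.757, 0.027]
ft_force: [0.6, -0.7, 0.5]
opening: 0.0851
```

Emit:
carry_out(targets=[[0, 0, 0, 0], [0, 0, 0, 0], [0, 0, 0, 0], [0, 0, 0, 0], [0, 0, 0, 0], [0, 0, 0, 0], [0, 0, 0, 0]], claw=0, squeeze=70)

```text
clock: 5.6
eef_pos: [0.526, -0.0007, 0.0834]
ee_rot: [2.587, 1.754, 0.034]
ft_force: [-0.5, -0.2, -1.8]
opening: 0.01
```

```bash
python3 - <<'E'
from h import *
plan([.522,-.001,.29])
E
```

```text
pos [ 0.526  -0.0007  0.0834] yaw 68.29 tilt 1.54 F [-0.5 -0.2 -1.8] op 10.0 t 5.6 j [-0.    0.35 -0.42  0.77 -0.    1.95]
n 5 d [-0.004  -0.0003  0.2066] dt 0.0
[[-0.007, -0.015, -0.826, np.float64(-0.0)], [-0.007, -0.015, -0.826, np.float64(-0.0)], [-0.007, -0.015, -0.826, np.float64(-0.0)], [-0.007, -0.015, -0.826, np.float64(-0.0)], [-0.007, -0.015, -0.826, np.float64(-0.0)]]
```

Emit:
carry_out(targets=[[0, 0, 0, 0], [0, 0, 0, 0], [0, -0.04, 0.1, 0], [0, -0.04, 0.1, 0], [0, 0, 0.05, 0]], claw=35)

```text
clock: 6.1
eef_pos: [0.5238, 0.0005, 0.0703]
ee_rot: [2.586, 1.753, 0.037]
ft_force: [0.3, 0.0, 0.4]
opening: 0.0347
```

```bash
python3 - <<'E'
from h import *
plan([.5222,-.001,.074],68.8)
E
```

```text
pos [5.238e-01 5.000e-04 7.030e-02] yaw 68.27 tilt 1.69 F [0.3 0.  0.4] op 34.7 t 6.1 j [ 0.    0.36 -0.45  0.73 -0.    1.95]
n 1 d [-0.0016 -0.0015  0.0037] dt 0.5
[[-0.04, -0.018, -0.074, np.float64(-0.088)]]
```

Emit:
carry_out(targets=[[-0.03, -0.02, -0.08, 0], [0, 0, 0.0, 0], [0, 0, 0, 0], [0, 0, 0, 0], [0, 0, 0, 0]], claw=0)

```text
clock: 6.6
eef_pos: [0.5219, -0.0008, 0.0743]
ee_rot: [2.586, 1.753, 0.036]
ft_force: [0.0, -0.1, 0.7]
opening: 0.0102
```

```bash
python3 - <<'E'
from h import *
plan([.522,-.001,.29])
E
```

```text
pos [ 0.5219 -0.0008  0.0743] yaw 68.27 tilt 1.66 F [ 0.  -0.1  0.7] op 10.2 t 6.6 j [-0.    0.35 -0.45  0.74 -0.    1.95]
n 5 d [ 1.000e-04 -2.000e-04  2.157e-01] dt 0.0
[[-0.001, 0.001, -0.863, np.float64(-0.0)], [-0.001, 0.001, -0.863, np.float64(-0.0)], [-0.001, 0.001, -0.863, np.float64(-0.0)], [-0.001, 0.001, -0.863, np.float64(-0.0)], [-0.001, 0.001, -0.863, np.float64(-0.0)]]
```

Emit:
carry_out(targets=[[0, 0, -0.2, 0], [0, 0, -0.4, 0], [0, 0, -0.7, 0], [0, 0, -0.8, 0], [0, 0, -0.8, 0], [0, 0, -0.8, 0], [0, 0, -0.5, 0], [0, 0, 0, 0]])

```text
clock: 7.4
eef_pos: [0.5119, -0.0, 0.2933]
ee_rot: [2.589, 1.755, 0.027]
ft_force: [0.6, 0.1, -2.5]
opening: 0.0102
```

```bash
python3 - <<'E'
from h import *
plan([.444,-.3135,.29],94.2)
im,d=env.get_image("wrist");cv2.imwrite("pics/wrist3.png",im)
im,d=env.get_image("side");cv2.imwrite("pics/side3.png",im)
for n in ["bridge","vial_held","vial_other"]:
  for r in env.silhouettes("side",n)[:1]:
    P=cloud("side",d,r["mask"]);f=P[(P[:,2]>np.percentile(P[:,2],98)-.008)];print(n,r["p"],f.mean(0),np.percentile(P,[2,98],axis=0))
E
```

```text
pos [ 0.5119 -0.      0.2933] yaw 68.28 tilt 1.25 F [ 0.6  0.1 -2.5] op 10.2 t 7.4 j [ 0.    0.2  -0.05  1.29 -0.    1.95]
n 7 d [-0.0679 -0.3135 -0.0033] dt 25.9
[[-0.904, 0.151, 0.009, np.float64(-0.617)], [-0.912, 0.092, 0.009, np.float64(-0.617)], [-0.916, 0.033, 0.009, np.float64(-0.617)], [-0.916, -0.026, 0.009, np.float64(-0.617)], [-0.912, -0.085, 0.009, np.float64(-0.617)], [-0.905, -0.144, 0.009, np.float64(-0.617)], [-0.894, -0.202, 0.009, np.float64(-0.617)]]
bridge 0.62 [0.51618601 0.01469929 0.3130529 ] [[ 0.47282378 -0.0256196   0.22194546]
 [ 0.5560887   0.03192149  0.31437448]]
vial_held 0.64 [0.52270209 0.00542305 0.06209194] [[ 0.51616297 -0.00152329  0.03183151]
 [ 0.52989003  0.01185997  0.06532438]]
vial_other 0.41 [0.53983806 0.04917523 0.06224773] [[ 0.53157679 -0.03462443  0.00061828]
 [ 0.5622811   0.05623437  0.06517088]]
```

View pics/side3.png

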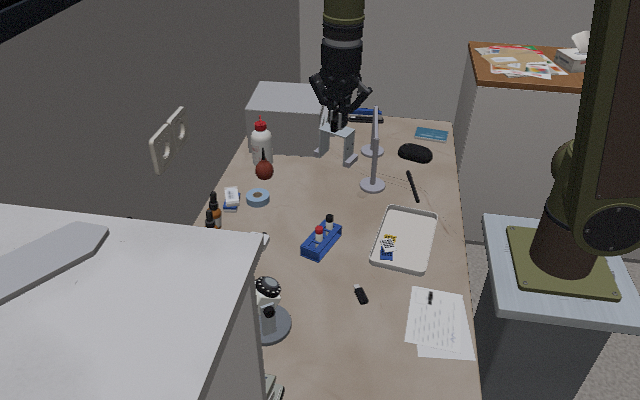

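Emit:
carry_out(targets=[[-0.9, 0.15, 0, -0.62], [-0.91, 0.09, 0, -0.62], [-0.92, 0.03, 0, -0.62], [-0.92, -0.03, 0, -0.62], [-0.91, -0.09, 0, -0.62], [-0.9, -0.15, 0, -0.62], [-0.6, -0.12, 0, -0.4], [0, 0, 0, 0]])

```text
clock: 8.45
eef_pos: [0.4392, -0.3055, 0.2693]
ee_rot: [-2.122, -2.293, 0.004]
ft_force: [-0.2, 0.6, -2.6]
opening: 0.0107
```

```bash
python3 - <<'E'
from h import *
plan([.444,-.3135,.24],94.2)
for c in ["scene","wrist"]:
    im,d=env.get_image(c);cv2.imwrite(f"pics/{c}4.png",im)
    for n in ["bridge","rail"]:
      for r in env.silhouettes(c,n)[:1]:
        P=cloud(c,d,r["mask"]);np.save(f"/tmp/{c}4_{n}.npy",P);print(c,n,r["p"],r["extent"],np.percentile(P,[2,50,98],axis=0).round(3).tolist())
        if n=="rail":
            f=P[(P[:,2]>.14)&(P[:,2]<.165)];print(len(f),f.mean(0),cv2.minAreaRect((f[:,:2]*1e3).astype(np.float32)))
        else:
            zm=P[:,2].max()
            f=P[(P[:,2]>.248)&(P[:,2]<.3)];print(len(f),f.mean(0),cv2.minAreaRect((f[:,:2]*1e3).astype(np.float32)))
E
```

```text
pos [ 0.4392 -0.3055  0.2693] yaw 94.44 tilt 1.01 F [-0.2  0.6 -2.6] op 10.7 t 8.4 j [-0.61  0.28 -0.01  1.3  -0.    0.89]
n 1 d [ 0.0048 -0.008  -0.0293] dt -0.2
[[-0.167, 0.083, 0.587, np.float64(0.041)]]
scene bridge 0.74 [328.3, 225.3, 368.7, 274.5] [[0.396, -0.327, 0.005], [0.422, -0.313, 0.24], [0.494, -0.184, 0.293]]
409 [ 0.43125024 -0.31296446  0.2684019 ] ((438.9065856933594, -305.2750244140625), (64.35914611816406, 40.618553161621094), 4.007530689239502)
scene rail 0.89 [311.0, 248.8, 385.7, 351.6] [[0.41, -0.431, 0.004], [0.446, -0.38, 0.012], [0.482, -0.2, 0.157]]
229 [ 0.44659684 -0.34848049  0.15309569] ((446.7079772949219, -314.08245849609375), (17.650056838989258, 189.9998779296875), 4.028045654296875)
wrist bridge 0.91 [248.5, 182.9, 388.4, 326.2] [[0.401, -0.316, 0.204], [0.441, -0.289, 0.268], [0.478, -0.278, 0.294]]
8297 [ 0.4406014  -0.29287335  0.27509729] ((441.1156311035156, -299.52587890625), (62.03770065307617, 39.76044845581055), 4.8124237060546875)
wrist rail 0.8 [293.5, 60.5, 357.7, 214.4] [[0.41, -0.312, 0.009], [0.442, -0.232, 0.012], [0.47, -0.192, 0.157]]
1792 [ 0.44297302 -0.26237503  0.15459544] ((443.627685546875, -266.01702880859375), (13.234502792358398, 101.86152648925781), 4.7888689041137695)
```

View pics/wrist4.png

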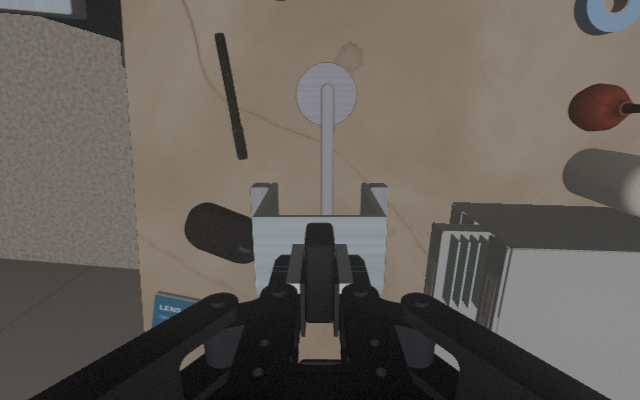

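Emit:
carry_out(targets=[[-0.16, 0.1, 0, 0], [0, 0, 0.3, 0], [0, 0, 0.5, 0], [0, 0, 0.5, 0], [0, 0, 0.2, 0], [0, 0, 0, 0]])

```text
clock: 9.35
eef_pos: [0.4517, -0.3062, 0.1968]
ee_rot: [-2.111, -2.316, -0.001]
ft_force: [-0.2, -0.2, -1.5]
opening: 0.0108
```

```bash
python3 - <<'E'
from h import *
plan([.4447,-.3135,.165],94.2)
E
```

```text
pos [ 0.4517 -0.3062  0.1968] yaw 95.29 tilt 0.44 F [-0.2 -0.2 -1.5] op 10.8 t 9.3 j [-0.6   0.32 -0.15  1.11  0.    0.88]
n 1 d [-0.007  -0.0073 -0.0318] dt -1.1
[[-0.131, -0.153, 0.635, np.float64(0.181)]]
```

Emit:
carry_out(targets=[[-0.12, -0.15, 0.2, 0.15], [0, 0, 0.2, 0], [0, 0, 0.1, 0], [0, 0, 0, 0]])

```text
clock: 9.75
eef_pos: [0.446, -0.3144, 0.1724]
ee_rot: [-2.134, -2.302, -0.001]
ft_force: [0.2, -0.0, -0.7]
opening: 0.0107
```

```bash
python3 - <<'E'
from h import *
plan([.4447,-.3135,.165],94.2)
im,d=env.get_image("wrist");cv2.imwrite("pics/wrist5.png",im)
r=env.silhouettes("wrist","bridge")[0];P=cloud("wrist",d,r["mask"]);print(np.percentile(P,[2,50,98],axis=0).round(3).tolist())
f=P[(P[:,2]>.152)&(P[:,2]<.18)];print(len(f),f.mean(0),cv2.minAreaRect((f[:,:2]*1e3).astype(np.float32)))
E
```

```text
pos [ 0.446  -0.3144  0.1724] yaw 94.35 tilt 0.18 F [ 0.2 -0.  -0.7] op 10.7 t 9.8 j [-0.61  0.33 -0.2   1.05  0.    0.88]
n 1 d [-0.0013  0.0009 -0.0074] dt -0.1
[[0.02, -0.024, 0.149, np.float64(0.024)]]
[[0.407, -0.331, 0.103], [0.446, -0.303, 0.17], [0.485, -0.292, 0.196]]
5753 [ 0.44626539 -0.30532398  0.16932033] ((448.0418701171875, -327.9204406738281), (62.23966598510742, 69.33570098876953), 4.480001449584961)
```

Emit:
carry_out(targets=[[0, -0.03, 0.08, 0], [0, 0, 0.06, 0], [0, 0, 0.05, 0], [0, 0, 0, 0]])

```text
clock: 10.25
eef_pos: [0.4456, -0.3151, 0.164]
ee_rot: [2.135, 2.304, 0.002]
ft_force: [0.1, -0.4, -2.2]
opening: 0.0108
```

```bash
python3 - <<'E'
from h import *
plan([.4447,-.3135,.163],94.2)
E
```

```text
pos [ 0.4456 -0.3151  0.164 ] yaw 94.36 tilt 0.09 F [ 0.1 -0.4 -2.2] op 10.8 t 10.2 j [-0.62  0.33 -0.22  1.02  0.    0.88]
n 1 d [-0.0009  0.0016 -0.001 ] dt -0.2
[[0.034, -0.015, 0.021, np.float64(0.027)]]
```

Still carrying the weight; lower in small steps until the force rises.

Emit:
carry_out(targets=[[0, 0, 0.04, 0], [0, 0, 0.04, 0], [0, 0, 0, 0]])

```text
clock: 10.55
eef_pos: [0.446, -0.3154, 0.1627]
ee_rot: [2.133, 2.302, 0.003]
ft_force: [0.6, -1.2, -1.7]
opening: 0.0109
```

```bash
python3 - <<'E'
from h import *
plan()
E
```

```text
pos [ 0.446  -0.3154  0.1627] yaw 94.37 tilt 0.21 F [ 0.6 -1.2 -1.7] op 10.9 t 10.6 j [-0.62  0.33 -0.22  1.02  0.    0.88]
n 1 d [0. 0. 0.] dt 0.0
[[0.0, 0.0, -0.0, np.float64(-0.0)]]
```

Emit:
carry_out(targets=[[0, -0.02, 0.06, 0], [0, 0, 0.06, 0], [0, 0, 0.04, 0]])

```text
clock: 10.85
eef_pos: [0.4463, -0.3158, 0.1621]
ee_rot: [2.128, 2.297, 0.006]
ft_force: [-3.1, 2.1, 7.4]
opening: 0.0103
```

```bash
python3 - <<'E'
from h import *
plan()
im,d=env.get_image("side");cv2.imwrite("pics/side6.png",im[60:220,300:440])
for n in ["bridge"]:
  for r in env.silhouettes("side",n)[:1]:
    P=cloud("side",d,r["mask"]);print(n,r["p"],np.percentile(P,[2,98],axis=0).round(3).tolist())
E
```

```text
pos [ 0.4463 -0.3158  0.1621] yaw 94.39 tilt 0.63 F [-3.1  2.1  7.4] op 10.3 t 10.8 j [-0.62  0.33 -0.23  1.    0.    0.88]
n 1 d [0. 0. 0.] dt 0.0
[[0.0, 0.0, -0.0, np.float64(-0.0)]]
```

Emit:
carry_out(targets=[[0, 0, 0, 0], [0, 0, 0, 0], [0, 0, 0, 0], [0, 0, -0.2, 0], [0, 0, -0.5, 0], [0, 0, -0.8, 0], [0, 0, -0.5, 0]], claw=40)

```text
clock: 11.65
eef_pos: [0.4432, -0.314, 0.262]
ee_rot: [2.133, 2.303, 0.004]
ft_force: [0.6, 1.0, 0.2]
opening: 0.0401
```

```bash
python3 - <<'E'
from h import *
plan([.51,.07,.30],68.4)
for c in ["wrist"]:
    im,d=env.get_image(c);cv2.imwrite(f"pics/{c}7.png",im)
    for r in env.silhouettes(c,"bridge")[:1]:
        P=cloud(c,d,r["mask"]);print(r["p"],np.percentile(P,[2,50,98],axis=0).round(3).tolist())
        f=P[(P[:,2]>.152)&(P[:,2]<.166)];print(len(f),f.mean(0),cv2.minAreaRect((f[:,:2]*1e3).astype(np.float32)),np.polyfit(f[:,0],f[:,2],1))
E
```

```text
pos [ 0.4432 -0.314   0.262 ] yaw 94.39 tilt 0.2 F [0.6 1.  0.2] op 40.1 t 11.7 j [-0.62  0.28 -0.03  1.26  0.    0.88]
n 9 d [0.0668 0.384  0.038 ] dt -26.0
[[0.839, 0.213, -0.085, np.float64(0.481)], [0.849, 0.171, -0.085, np.float64(0.481)], [0.857, 0.128, -0.085, np.float64(0.481)], [0.862, 0.084, -0.085, np.float64(0.481)], [0.865, 0.041, -0.085, np.float64(0.481)], [0.866, -0.003, -0.085, np.float64(0.481)], [0.865, -0.046, -0.085, np.float64(0.481)], [0.861, -0.09, -0.085, np.float64(0.481)], [0.856, -0.133, -0.085, np.float64(0.481)]]
0.69 [[0.408, -0.335, 0.101], [0.448, -0.313, 0.16], [0.488, -0.295, 0.187]]
3283 [ 0.44848131 -0.31469847  0.16020257] ((449.0099182128906, -316.0514221191406), (61.95734405517578, 39.655521392822266), 4.028980731964111) [-0.01803883  0.16829265]
```

View pics/wrist7.png

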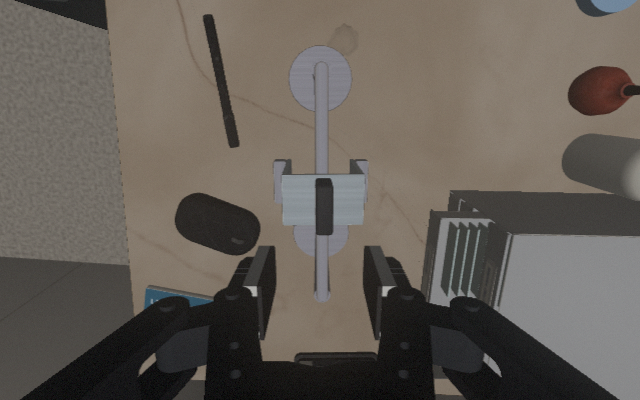

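Emit:
carry_out(targets=[[0.9, 0.25, -0.3, 0.4], [0.9, 0.22, -0.2, 0.4], [0.9, 0.18, -0.15, 0.4], [0.9, 0.14, -0.1, 0.4], [0.93, 0.1, -0.1, 0.4], [0.93, 0.06, -0.1, 0.4], [0.93, 0.02, -0.1, 0.4], [0.93, -0.02, -0.1, 0.4]], claw=50)

```text
clock: 12.55
eef_pos: [0.5229, 0.0541, 0.3189]
ee_rot: [2.51, 1.878, 0.003]
ft_force: [1.0, 0.0, -0.9]
opening: 0.0503
```

Emit:
carry_out(targets=[[0.93, -0.03, -0.1, 0.4], [0.9, -0.05, -0.1, 0.4], [0.3, 0, 0, 0], [0, 0, 0, 0], [0, 0, 0, 0]])

```text
clock: 13.05
eef_pos: [0.5523, 0.166, 0.3256]
ee_rot: [2.583, 1.779, -0.003]
ft_force: [-1.2, -0.8, -0.1]
opening: 0.0499
```

```bash
python3 - <<'E'
from h import *
plan()
im,d=env.get_image("wrist");cv2.imwrite("pics/wrist8.png",im)
for n in ["inspection_camera","lens","vial_held","vial_other","vial_rack"]:
    for r in env.silhouettes("wrist",n)[:1]:
        P=cloud("wrist",d,r["mask"]);np.save(f"/tmp/w8_{n}.npy",P);print(n,r["p"],r["extent"],len(P),np.percentile(P,[2,50,98],axis=0).round(3).tolist())
E
```

```text
pos [0.5523 0.166  0.3256] yaw 69.11 tilt 0.31 F [-1.2 -0.8 -0.1] op 49.9 t 13.1 j [ 0.29  0.33  0.21  1.45 -0.01  2.23]
n 1 d [0. 0. 0.] dt 0.0
[[0.0, 0.0, -0.0, np.float64(-0.0)]]
inspection_camera 0.75 [286.1, 3.7, 363.3, 92.1] 5297 [[0.56, 0.238, 0.01], [0.598, 0.274, 0.092], [0.64, 0.313, 0.121]]
lens 0.76 [284.0, 3.7, 361.5, 91.9] 5336 [[0.56, 0.238, 0.01], [0.598, 0.275, 0.092], [0.641, 0.314, 0.121]]
vial_held 0.77 [334.8, 257.2, 350.7, 283.7] 288 [[0.516, -0.006, 0.008], [0.525, 0.006, 0.056], [0.532, 0.009, 0.063]]
vial_other 0.53 [337.6, 228.1, 346.5, 254.4] 266 [[0.533, 0.039, 0.024], [0.541, 0.05, 0.06], [0.549, 0.054, 0.063]]
vial_rack 0.66 [321.1, 203.5, 357.2, 285.3] 2268 [[0.501, -0.016, 0.002], [0.54, 0.048, 0.03], [0.573, 0.092, 0.032]]
```

View pics/wrist8.png

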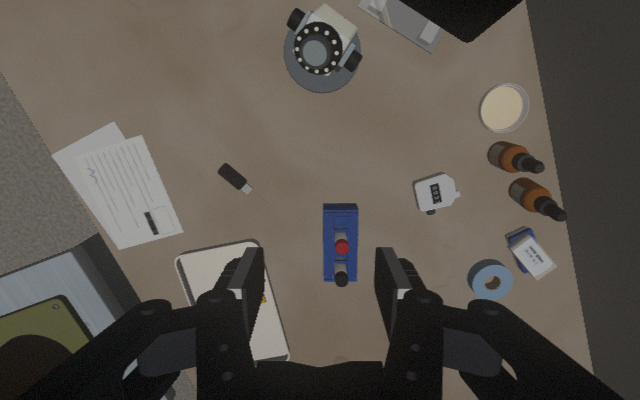

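```bash
python3 - <<'E'
from h import *
P=np.load("/tmp/w8_inspection_camera.npy")
f=P[P[:,2]<.016]
print("foot",len(f),cv2.minEnclosingCircle((f[:,:2]*1e3).astype(np.float32)),np.percentile(f[:,2],[5,50,95]))
# circle LSQ on foot hull
h=cv2.convexHull((f[:,:2]*1e3).astype(np.float32))[:,0]
print("hull ell",cv2.fitEllipse(h))
h=P[P[:,2]>.095]
rng=np.random.default_rng(0);res=[]
for i in range(4000):
    a,b,c=h[rng.choice(len(h),3,False)];n=np.cross(b-a,c-a);n/=np.linalg.norm(n)+1e-12;n*=np.sign(n[2])
    if not .7<n[2]<.95: continue
    q=abs((h-a)@n)<.0015;res.append((q.sum(),q))
q=h[max(res,key=lambda r:r[0])[1]]
c=q.mean(0);n=np.linalg.svd(q-c)[2][2];n*=np.sign(n[2]);print("plane",len(q),len(h),c.round(4),n.round(3),"tilt",np.degrees(np.arccos(n[2])),"az",np.degrees(np.arctan2(n[1],n[0])))
e1=np.cross(n,[0,0,1]);e1/=np.linalg.norm(e1);e2=np.cross(n,e1)
uv=((q-c)@np.c_[e1,e2]*1e3).astype(np.float32);cc,r=cv2.minEnclosingCircle(uv);print("ring centre",c+e1*cc[0]/1e3+e2*cc[1]/1e3,r, uv.min(0),uv.max(0))
P=np.load("/tmp/w8_vial_held.npy")
for nme in ["vial_held","vial_other"]:
    P=np.load(f"/tmp/w8_{nme}.npy");f=P[P[:,2]>.058];print(nme,len(f),f.mean(0),f.min(0),f.max(0))
P=np.load("/tmp/w8_vial_rack.npy");f=P[(P[:,2]>.026)&(P[:,2]<.034)];print(cv2.minAreaRect((f[:,:2]*1e3).astype(np.float32)))
E
```

```text
foot 1580 ((604.02978515625, 282.6498718261719), 50.65264129638672) [0.0099449  0.01171315 0.0131735 ]
hull ell ((603.9263305664062, 282.3161926269531), (96.42853546142578, 100.41017150878906), 136.400634765625)
plane 908 2575 [0.5956 0.2758 0.111 ] [-0.407 -0.286  0.868] tilt 29.813637897646405 az -144.95352509668825
ring centre [0.59298005 0.27400244 0.10920396] 24.029272079467773 [-23.528215 -20.382587] [23.541191 27.652018]
vial_held 135 [0.52387068 0.00150366 0.06182135] [ 0.51530877 -0.00880273  0.05811903] [0.53209237 0.00918312 0.06396972]
vial_other 146 [0.54066394 0.04656678 0.06194374] [0.53227555 0.03699797 0.05867584] [0.54912777 0.0544927  0.06424202]
((536.9146728515625, 34.28627014160156), (111.12574005126953, 47.29335403442383), 69.19209289550781)
```

Emit:
carry_out(targets=[[-0.55, 0.11, 0.65, 0], [-0.55, 0.11, 0.65, 0], [-0.55, 0.11, 0.65, 0], [-0.55, 0.11, 0.65, 0], [-0.55, 0.11, 0.65, 0], [-0.5, 0.1, 0.65, 0], [0, 0, 0, 0], [0, 0, 0, 0]], claw=45)

```text
clock: 14.15
eef_pos: [0.5257, -0.0084, 0.1292]
ee_rot: [2.589, 1.764, 0.017]
ft_force: [1.0, -0.4, -0.1]
opening: 0.0448
```

```bash
python3 - <<'E'
from h import *
plan([.524,.0008,.09],69.2)
E
```

```text
pos [ 0.5257 -0.0084  0.1292] yaw 68.53 tilt 0.81 F [ 1.  -0.4 -0.1] op 44.8 t 14.2 j [-0.02  0.32 -0.34  0.9  -0.    1.93]
n 1 d [-0.0017  0.0092 -0.0392] dt 0.7
[[0.158, -0.099, 0.784, np.float64(-0.111)]]
```

Emit:
carry_out(targets=[[0.16, -0.1, 0.2, -0.1], [0, 0, 0.5, 0], [0, 0, 0, 0], [0, 0, 0, 0]])

```text
clock: 14.55
eef_pos: [0.5294, 0.0049, 0.098]
ee_rot: [2.572, 1.78, 0.033]
ft_force: [-0.4, -0.2, 1.1]
opening: 0.045
```

```bash
python3 - <<'E'
from h import *
plan([.524,.0008,.038],69.2)
E
```

```text
pos [0.5294 0.0049 0.098 ] yaw 69.38 tilt 1.42 F [-0.4 -0.2  1.1] op 45.0 t 14.6 j [ 0.01  0.34 -0.39  0.81  0.    1.94]
n 2 d [-0.0054 -0.0041 -0.06  ] dt -0.2
[[-0.058, -0.036, 0.6, np.float64(0.015)], [-0.058, -0.036, 0.6, np.float64(0.015)]]
```

Emit:
carry_out(targets=[[-0.11, -0.1, 0.4, 0], [0, -0.05, 0.4, 0], [0, 0, 0.1, 0], [0, 0, 0, 0]])

```text
clock: 14.95
eef_pos: [0.5275, 0.0056, 0.0579]
ee_rot: [2.563, 1.783, 0.049]
ft_force: [0.3, -0.3, 0.2]
opening: 0.0451
```

```bash
python3 - <<'E'
from h import *
plan([.524,.0008,.038],69.2)
E
```

```text
pos [0.5275 0.0056 0.0579] yaw 69.67 tilt 2.09 F [ 0.3 -0.3  0.2] op 45.1 t 14.9 j [ 0.01  0.38 -0.46  0.69  0.    1.94]
n 1 d [-0.0035 -0.0048 -0.0199] dt -0.5
[[-0.114, -0.032, 0.397, np.float64(0.078)]]
```

Emit:
carry_out(targets=[[-0.11, -0.04, 0.2, 0.07], [-0.03, -0.03, 0.15, 0], [0, 0, 0.0, 0]])

```text
clock: 15.25
eef_pos: [0.5248, 0.0004, 0.0417]
ee_rot: [2.567, 1.772, 0.055]
ft_force: [-0.6, -0.8, 0.1]
opening: 0.0451
```

```bash
python3 - <<'E'
from h import *
plan([.524,.0008,.038],69.2)
E
```

```text
pos [5.248e-01 4.000e-04 4.170e-02] yaw 69.26 tilt 2.38 F [-0.6 -0.8  0.1] op 45.1 t 15.2 j [-0.    0.39 -0.5   0.64  0.    1.93]
n 1 d [-0.0008  0.0004 -0.0037] dt -0.1
[[0.003, -0.018, 0.074, np.float64(0.01)]]
```

Emit:
carry_out(targets=[[0, -0.02, 0.08, 0], [0, 0, 0, 0], [0, 0, 0, 0], [0, 0, 0, 0], [0, 0, 0, 0], [0, 0, 0, 0]], claw=0, squeeze=30)

```text
clock: 15.85
eef_pos: [0.5238, 0.0006, 0.0377]
ee_rot: [2.568, 1.772, 0.055]
ft_force: [-0.2, -0.4, -0.8]
opening: 0.0168
```

```bash
python3 - <<'E'
from h import *
plan([.524,.0008,.10],69.2)
E
```

```text
pos [0.5238 0.0006 0.0377] yaw 69.24 tilt 2.37 F [-0.2 -0.4 -0.8] op 16.8 t 15.8 j [-0.    0.39 -0.5   0.63  0.    1.93]
n 2 d [0.0002 0.0002 0.0623] dt -0.0
[[0.002, 0.001, -0.623, np.float64(0.003)], [0.002, 0.001, -0.623, np.float64(0.003)]]
```

Emit:
carry_out(targets=[[0, 0, -0.3, 0], [0, 0, -0.5, 0], [0, 0, -0.5, 0], [0, 0, 0, 0], [-0.4, 0, 0, 0], [-0.4, 0, 0, 0], [0, 0, 0, 0], [0, 0, 0, 0]])

```text
clock: 16.65
eef_pos: [0.5082, -0.0375, 0.1033]
ee_rot: [2.565, 1.772, 0.059]
ft_force: [0.1, -1.0, -0.2]
opening: 0.017
```

```bash
python3 - <<'E'
from h import *
u=np.array([np.cos(np.radians(69.2)),np.sin(np.radians(69.2)),0])
p=np.array([.5369,.0343,0])-u*.078;plan([p[0],p[1],.047],69.2)
im,d=env.get_image("side");cv2.imwrite("pics/side9.png",cv2.resize(im[160:270,280:400],None,fx=5,fy=5,interpolation=cv2.INTER_CUBIC))
for n in ["vial_held","vial_other"]:
  for r in env.silhouettes("side",n)[:2]:
    P=cloud("side",d,r["mask"]);print(n,r["p"],r["extent"],np.percentile(P,[2,50,98],axis=0).round(3).tolist())
E
```

```text
pos [ 0.5082 -0.0375  0.1033] yaw 69.31 tilt 2.53 F [ 0.1 -1.  -0.2] op 17.0 t 16.6 j [-0.08  0.3  -0.45  0.78  0.01  1.86]
n 2 d [ 0.001  -0.0011 -0.0563] dt -0.1
[[-0.007, 0.013, 0.563, np.float64(0.009)], [-0.007, 0.013, 0.563, np.float64(0.009)]]
vial_held 0.72 [336.9, 178.7, 339.4, 206.2] [[0.501, -0.04, 0.074], [0.51, -0.03, 0.1], [0.517, -0.026, 0.13]]
```

View pics/side9.png

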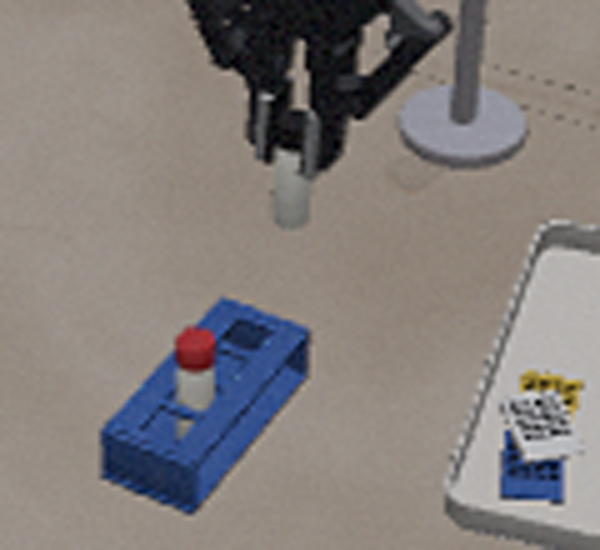

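Emit:
carry_out(targets=[[-0.01, 0.01, 0.4, 0], [0, 0, 0.4, 0], [0, 0, 0.15, 0], [0, 0, 0, 0]])

```text
clock: 17.2
eef_pos: [0.513, -0.0354, 0.055]
ee_rot: [2.56, 1.778, 0.062]
ft_force: [0.2, -0.5, -0.4]
opening: 0.0168
```

```bash
python3 - <<'E'
from h import *
u=np.array([np.cos(np.radians(69.2)),np.sin(np.radians(69.2)),0])
p=np.array([.5369,.0343,0])-u*.058;plan([p[0],p[1],.047],69.2)
E
```

```text
pos [ 0.513  -0.0354  0.055 ] yaw 69.57 tilt 2.67 F [ 0.2 -0.5 -0.4] op 16.8 t 17.2 j [-0.07  0.36 -0.51  0.66  0.01  1.86]
n 1 d [ 0.0033  0.0155 -0.008 ] dt -0.4
[[0.313, -0.045, 0.159, np.float64(0.061)]]
```

Emit:
carry_out(targets=[[0, -0.05, 0.15, 0.05], [0.1, 0, 0.03, 0], [0.15, 0, 0, 0], [0.1, 0, 0, 0], [0.1, 0, 0, 0], [0.05, 0, 0, 0]])

```text
clock: 17.8
eef_pos: [0.5194, -0.012, 0.0471]
ee_rot: [2.562, 1.766, 0.053]
ft_force: [-1.7, -3.6, -1.1]
opening: 0.0165
```

```bash
python3 - <<'E'
from h import *
u=np.array([np.cos(np.radians(69.2)),np.sin(np.radians(69.2)),0])
p=np.array([.5369,.0343,0])-u*.044;plan([p[0],p[1],.047],69.2)
im,d=env.get_image("side");cv2.imwrite("pics/side10.png",cv2.resize(im[160:270,280:400],None,fx=5,fy=5,interpolation=cv2.INTER_CUBIC))
E
```

```text
pos [ 0.5194 -0.012   0.0471] yaw 69.16 tilt 2.57 F [-1.7 -3.6 -1.1] op 16.5 t 17.8 j [-0.02  0.37 -0.51  0.65 -0.    1.91]
n 1 d [ 0.0019  0.0052 -0.0001] dt 0.0
[[0.11, -0.001, 0.001, np.float64(-0.007)]]
```

Emit:
carry_out(targets=[[0.08, 0, 0, 0], [0.06, 0, 0, 0], [0.04, 0, 0, 0], [0, 0, 0, 0]])

```text
clock: 18.25
eef_pos: [0.5229, -0.0029, 0.0473]
ee_rot: [2.562, 1.766, 0.052]
ft_force: [-1.2, -2.9, 0.2]
opening: 0.0164
```

```bash
python3 - <<'E'
from h import *
u=np.array([np.cos(np.radians(69.2)),np.sin(np.radians(69.2)),0])
p=np.array([.5369,.0343,0])-u*.044;plan([p[0],p[1],.047],69.2)
E
```

```text
pos [ 0.5229 -0.0029  0.0473] yaw 69.16 tilt 2.58 F [-1.2 -2.9  0.2] op 16.4 t 18.2 j [-0.    0.38 -0.5   0.65 -0.01  1.93]
n 1 d [-0.0016 -0.0039 -0.0003] dt 0.0
[[-0.085, -0.002, 0.005, np.float64(-0.006)]]
```

Emit:
carry_out(targets=[[-0.3, 0, 0, 0], [-0.3, 0, -0.2, 0], [0, 0, -0.6, 0], [0, 0, -0.8, 0], [0, 0, -0.8, 0], [0, 0, -0.8, 0], [0, 0, -0.5, 0], [0, 0, 0, 0]], squeeze=45)

```text
clock: 19.05
eef_pos: [0.5025, -0.0345, 0.2437]
ee_rot: [2.568, 1.766, 0.076]
ft_force: [0.3, -0.3, -0.4]
opening: 0.0159
```

```bash
cat >> h.py <<'E'
def vial(c,save=None):
    im,d=env.get_image(c)
    if save: cv2.imwrite(save,im)
    for r in env.silhouettes(c,"vial_held")[:2]:
        P=cloud(c,d,r["mask"]);print(c,round(r["p"],2),r["extent"],len(P))
        if len(P)<10: continue
        q=P[np.linalg.norm(P-np.median(P,0),axis=1)<.05];m=q.mean(0);a=np.linalg.svd(q-m)[2][0];a*=np.sign(a[2]);s=(q-m)@a
        print(" mid",m.round(4),"axis",a.round(3),"tilt",np.degrees(np.arccos(a[2])).round(1),"az",np.degrees(np.arctan2(a[1],a[0])).round(1),"span",np.percentile(s,[1,99]).round(4))
E
python3 - <<'E'
from h import *
plan()
vial("side","pics/side11.png");vial("wrist","pics/wrist11.png");vial("scene","pics/scene11.png")
a=cv2.imread("pics/side11.png");g=env.observe()["eef_pos"];u=proj("side",g)[0].astype(int);print(u)
A=cv2.resize(a[u[1]-40:u[1]+40,u[0]-40:u[0]+40],(400,400),interpolation=cv2.INTER_CUBIC)
b=cv2.imread("pics/scene11.png");v=proj("scene",g)[0].astype(int);print(v)
B=cv2.resize(b[v[1]-40:v[1]+40,v[0]-40:v[0]+40],(400,400),interpolation=cv2.INTER_CUBIC)
cv2.imwrite("pics/c11.png",np.hstack([A,B]))
E
```

```text
pos [ 0.5025 -0.0345  0.2437] yaw 69.05 tilt 3.12 F [ 0.3 -0.3 -0.4] op 15.9 t 19.1 j [-0.08  0.18 -0.22  1.12  0.01  1.86]
n 1 d [0. 0. 0.] dt 0.0
[[0.0, 0.0, -0.0, np.float64(-0.0)]]
side 0.49 [342.4, 125.3, 349.2, 145.0] 83
 mid [ 0.4997 -0.0402  0.2455] axis [0.19  0.344 0.92 ] tilt 23.1 az 61.1 span [-0.033   0.0269]
side 0.32 [255.2, 276.8, 291.6, 346.6] 1723
 mid [0.5847 0.3051 0.0492] axis [0.101 0.043 0.994] tilt 6.3 az 22.8 span [-0.0396  0.0532]
wrist 0.56 [301.2, 268.6, 340.3, 312.5] 1591
 mid [ 0.4986 -0.0349  0.2608] axis [-0.287 -0.63   0.722] tilt 43.8 az -114.5 span [-0.0111  0.0079]
wrist 0.2 [311.9, 75.3, 326.4, 95.6] 326
 mid [0.537  0.0461 0.0576] axis [0.347 0.112 0.931] tilt 21.4 az 17.8 span [-0.0378  0.005 ]
scene 0.65 [307.9, 167.6, 314.9, 189.7] 115
 mid [ 0.492  -0.0523  0.2374] axis [0.127 0.377 0.918] tilt 23.4 az 71.4 span [-0.0252  0.0294]
scene 0.57 [332.0, 256.9, 369.7, 305.4] 904
 mid [ 0.4381 -0.32    0.1562] axis [ 0.78  -0.047  0.624] tilt 51.4 az -3.4 span [-0.0451  0.0311]
[344 143]
[308 174]
```

View pics/c11.png

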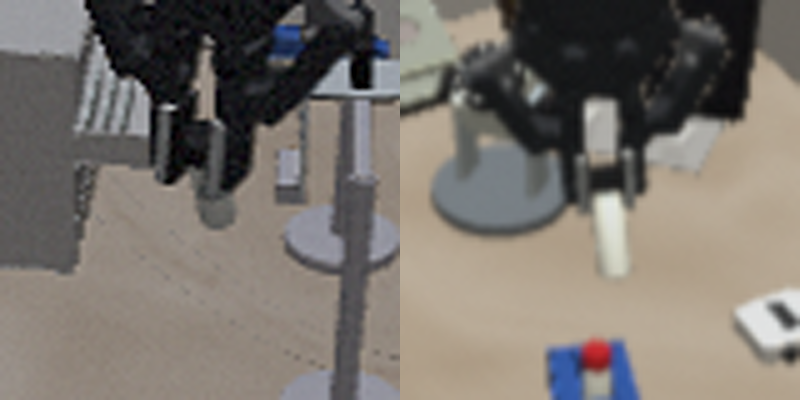

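```bash
cat >> h.py <<'E'
from scipy.optimize import least_squares
def fitvial(cams):
    s=env.observe();M=R.from_rotvec(s["ee_rot"]).as_matrix();G=s["eef_pos"]-.019*M[:,2]
    print("toolz",M[:,2].round(4),"G",G.round(4));allP=[];out=None
    for c in list(cams)+["both"]:
        if c!="both":
            im,d=env.get_image(c);P=None
            for r in env.silhouettes(c,"vial_held"):
                m=cv2.erode(r["mask"].astype(np.uint8),np.ones((2,2)))>0
                q=cloud(c,d,m);q=q[np.linalg.norm(q-G,axis=1)<.07]
                if len(q)>15:P=q;print(c,round(r["p"],2),len(q));break
            if P is None: print(c,"none");continue
            allP.append(P)
        else:
            if len(allP)<2: continue
            P=np.vstack(allP)
        def f(v):
            a=np.array([v[2],v[3],1]);a/=np.linalg.norm(a);w=P-(G+[v[0],v[1],0]);return np.linalg.norm(w-np.outer(w@a,a),axis=1)-.0086
        b=None
        for ini in ([0,0,0,0],[0,0,.3,.5],[0,0,-.5,-.3]):
            o=least_squares(lambda v:np.r_[f(v),.3*v[:2]],ini,loss="soft_l1",f_scale=.001)
            if b is None or o.cost<b.cost:b=o
        v=b.x;a=np.array([v[2],v[3],1]);a/=np.linalg.norm(a);w=(P-(G+[v[0],v[1],0]))@a
        print(" ",c,"off mm",(v[:2]*1e3).round(1),"axis",a.round(3),"tilt",np.degrees(np.arccos(a[2])).round(1),"az",np.degrees(np.arctan2(a[1],a[0])).round(1),"rms",np.std(f(v)).round(4),"along",np.percentile(w,[1,5,95,99]).round(4))
        out=(G+[v[0],v[1],0],a,w)
    return out
E
python3 - <<'E'
from h import *
fitvial(["scene","side"])
plan([.52,.18,.27],216,25)
E
```

```text
toolz [ 0.0413  0.0075 -0.9991] G [ 0.4982 -0.0339  0.256 ]
scene 0.66 98
  scene off mm [-0.5 -2.2] axis [0.122 0.418 0.9  ] tilt 25.8 az 73.8 rms 0.002 along [-0.0487 -0.0463 -0.0007  0.0019]
side 0.39 61
  side off mm [ 7.  -1.8] axis [0.285 0.441 0.851] tilt 31.7 az 57.1 rms 0.0017 along [-0.0517 -0.0498  0.0054  0.0059]
  both off mm [-4.6 -1.6] axis [0.001 0.45  0.893] tilt 26.7 az 89.9 rms 0.002 along [-0.0491 -0.0464  0.0066  0.0073]
pos [ 0.4996 -0.0335  0.2376] yaw 69.1 tilt 2.46 F [ 0.5 -0.8 -0.8] op 16.1 t 19.6 j [-0.07  0.18 -0.22  1.12  0.01  1.86]
n 25 d [0.0204 0.2135 0.0324] dt 146.9
[[0.165, -0.046, -0.026, np.float64(-0.979)], [0.169, -0.029, -0.026, np.float64(-0.979)], [0.171, -0.011, -0.026, np.float64(-0.979)], [0.171, 0.007, -0.026, np.float64(-0.979)], [0.17, 0.024, -0.026, np.float64(-0.979)], [0.167, 0.041, -0.026, np.float64(-0.979)], [0.161, 0.058, -0.026, np.float64(-0.979)], [0.155, 0.074, -0.026, np.float64(-0.979)], [0.146, 0.09, -0.026, np.float64(-0.979)], [0.136, 0.104, -0.026, np.float64(-0.979)], [0.125, 0.118, -0.026, np.float64(-0.979)], [0.112, 0.13, -0.026, np.float64(-0.979)], [0.098, 0.141, -0.026, np.float64(-0.979)], [0.083, 0.15, -0.026, np.float64(-0.979)], [0.068, 0.158, -0.026, np.float64(-0.979)], [0.051, 0.164, -0.026, np.float64(-0.979)], [0.034, 0.168, -0.026, np.float64(-0.979)], [0.017, 0.171, -0.026, np.float64(-0.979)], [-0.001, 0.172, -0.026, np.float64(-0.979)], [-0.019, 0.171, -0.026, np.float64(-0.979)], [-0.036, 0.168, -0.026, np.float64(-0.979)], [-0.053, 0.163, -0.026, np.float64(-0.979)], [-0.069, 0.157, -0.026, np.float64(-0.979)], [-0.085, 0.149, -0.026, np.float64(-0.979)], [-0.1, 0.14, -0.026, np.float64(-0.979)]]
```

Emit:
carry_out(targets=[[0.16, -0.05, -0.03, -0.98], [0.17, -0.03, -0.03, -0.98], [0.17, -0.01, -0.03, -0.98], [0.17, 0.01, -0.03, -0.98], [0.17, 0.02, -0.03, -0.98], [0.17, 0.04, -0.03, -0.98], [0.16, 0.06, -0.03, -0.98], [0.155, 0.07, -0.03, -0.98]])

```text
clock: 20.35
eef_pos: [0.5028, 0.037, 0.2462]
ee_rot: [1.605, 2.671, 0.037]
ft_force: [1.0, 0.2, -0.2]
opening: 0.0166
```

Emit:
carry_out(targets=[[0.146, 0.09, -0.03, -0.98], [0.136, 0.1, -0.03, -0.98], [0.125, 0.12, -0.03, -0.98], [0.11, 0.13, -0.03, -0.98], [0.1, 0.14, -0.03, -0.98], [0.08, 0.15, -0.03, -0.98], [0.07, 0.16, -0.03, -0.98], [0.05, 0.165, -0.03, -0.98]])

```text
clock: 21.15
eef_pos: [0.5043, 0.1095, 0.2552]
ee_rot: [0.347, 3.097, 0.015]
ft_force: [-0.2, -0.3, -0.0]
opening: 0.0162
```

```bash
python3 - <<'E'
from h import *
plan([.53,.19,.29],216)
E
```

```text
pos [0.5043 0.1095 0.2552] yaw 167.21 tilt 1.56 F [-0.2 -0.3 -0. ] op 16.2 t 21.1 j [ 0.21  0.21 -0.14  1.19  0.    0.44]
n 9 d [0.0257 0.0805 0.0348] dt 48.8
[[-0.016, 0.187, -0.077, np.float64(-0.903)], [-0.034, 0.185, -0.077, np.float64(-0.903)], [-0.051, 0.181, -0.077, np.float64(-0.903)], [-0.068, 0.175, -0.077, np.float64(-0.903)], [-0.084, 0.168, -0.077, np.float64(-0.903)], [-0.1, 0.159, -0.077, np.float64(-0.903)], [-0.114, 0.149, -0.077, np.float64(-0.903)], [-0.128, 0.138, -0.077, np.float64(-0.903)], [-0.14, 0.125, -0.077, np.float64(-0.903)]]
```

Emit:
carry_out(targets=[[-0.016, 0.187, -0.08, -0.98], [-0.034, 0.185, -0.08, -0.98], [-0.05, 0.18, -0.08, -0.98], [-0.07, 0.175, -0.08, -0.98], [-0.085, 0.17, -0.08, -0.98], [-0.1, 0.16, -0.08, -0.98], [-0.115, 0.15, -0.08, -0.98], [-0.13, 0.14, -0.08, -0.9]])

```text
clock: 21.95
eef_pos: [0.522, 0.186, 0.2843]
ee_rot: [-0.964, 2.971, -0.001]
ft_force: [-0.9, 1.1, -0.9]
opening: 0.0163
```

Emit:
carry_out(targets=[[0, 0, 0, 0], [0, 0, 0, 0]])

```text
clock: 22.15
eef_pos: [0.5223, 0.1871, 0.2836]
ee_rot: [-0.964, 2.972, -0.001]
ft_force: [-0.2, 0.1, -1.1]
opening: 0.016
```

```bash
python3 - <<'E'
from h import *
plan([.53,.19,.29],216)
fitvial(["scene","side","wrist"])
vial("side","pics/side12.png");vial("scene","pics/scene12.png")
a=cv2.imread("pics/side12.png");g=env.observe()["eef_pos"];u=proj("side",g)[0].astype(int);print(u)
A=cv2.resize(a[u[1]-40:u[1]+40,u[0]-40:u[0]+40],(400,400),interpolation=cv2.INTER_CUBIC)
b=cv2.imread("pics/scene12.png");v=proj("scene",g)[0].astype(int);print(v)
B=cv2.resize(b[v[1]-40:v[1]+40,v[0]-40:v[0]+40],(400,400),interpolation=cv2.INTER_CUBIC)
cv2.imwrite("pics/c12.png",np.hstack([A,B]))
E
```

```text
pos [0.5223 0.1871 0.2836] yaw -144.04 tilt 0.99 F [-0.2  0.1 -1.1] op 16.0 t 22.1 j [ 0.34  0.28  0.03  1.3  -0.   -0.28]
n 1 d [0.0077 0.0029 0.0064] dt 0.0
[[-0.159, -0.044, -0.128, np.float64(-0.007)]]
toolz [ 0.0166  0.0048 -0.9999] G [0.522  0.187  0.3026]
scene none
side 0.66 202
  side off mm [3.  1.1] axis [-0.384 -0.269  0.883] tilt 28.0 az -145.0 rms 0.0011 along [-0.0487 -0.0476 -0.0022  0.0019]
wrist 0.96 1426
  wrist off mm [6.6 3.5] axis [0.778 0.426 0.462] tilt 62.5 az 28.7 rms 0.001 along [-0.0123 -0.011   0.0028  0.004 ]
  both off mm [-0.2  4. ] axis [-0.465 -0.179  0.867] tilt 29.9 az -159.0 rms 0.0029 along [-0.0451 -0.0317  0.0061  0.0067]
side 0.64 [300.1, 170.5, 310.6, 198.4] 234
 mid [0.536  0.2018 0.2823] axis [-0.282 -0.275  0.919] tilt 23.2 az -135.7 span [-0.0225  0.0289]
side 0.42 [358.6, 107.4, 394.0, 142.1] 302
 mid [ 0.4451 -0.3082  0.1647] axis [0.963 0.11  0.247] tilt 75.7 az 6.5 span [-0.0367  0.0259]
[316 181]
[275 118]
```

View pics/c12.png

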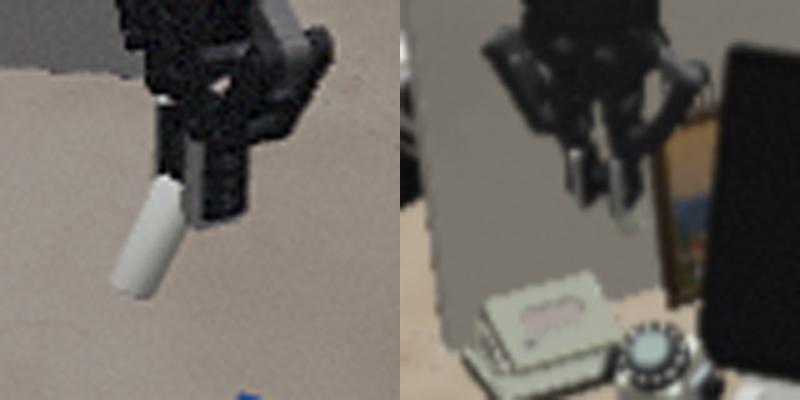

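```bash
python3 - <<'E'
from h import *
print(proj("side",[.5448,.2020,.2571]))
plan([.5411,.2382,.2021],216,5)
E
```

```text
[[301.76203184 198.41807105]]
pos [0.5225 0.187  0.2842] yaw -143.99 tilt 1.06 F [ 0.1  0.5 -0.2] op 16.0 t 22.6 j [ 0.34  0.28  0.03  1.3  -0.   -0.28]
n 5 d [ 0.0186  0.0512 -0.0821] dt -0.0
[[-0.181, 0.122, 0.329, np.float64(0.0)], [-0.181, 0.122, 0.329, np.float64(0.0)], [-0.181, 0.122, 0.329, np.float64(0.0)], [-0.181, 0.122, 0.329, np.float64(0.0)], [-0.181, 0.122, 0.329, np.float64(0.0)]]
```

Emit:
carry_out(targets=[[-0.18, 0.12, 0.33, 0], [-0.18, 0.12, 0.33, 0], [-0.18, 0.12, 0.33, 0], [-0.15, 0.1, 0.25, 0], [-0.1, 0.05, 0.15, 0], [0, 0, 0, 0], [0, 0, 0, 0]])

```text
clock: 23.35
eef_pos: [0.5425, 0.2323, 0.2144]
ee_rot: [-0.961, 2.968, -0.001]
ft_force: [-0.1, -0.2, 0.6]
opening: 0.0161
```

```bash
python3 - <<'E'
from h import *
plan([.5411,.2382,.2021],216)
c,a,w=fitvial(["side"]);
for L in (.0505,.0525): print("base",(c-L*a).round(4))
F=np.array([.5636,.2531,.1756]);print("focus px",proj("side",F))
im,d=env.get_image("side");u=proj("side",F)[0].astype(int)
B=c-.0515*a;im2=cv2.resize(im[u[1]-60:u[1]+60,u[0]-60:u[0]+60],(600,600),interpolation=cv2.INTER_CUBIC)
for p,col in((F,(0,0,255)),(B,(0,255,0)),([.5919,.2737,.115],(255,0,255))):
    q=((proj("side",p)[0]-u+60)*5).astype(int);cv2.circle(im2,tuple(map(int,q)),4,col,-1)
cv2.imwrite("pics/c13.png",im2)
E
```

```text
pos [0.5425 0.2323 0.2144] yaw -144.1 tilt 1.24 F [-0.1 -0.2  0.6] op 16.1 t 23.4 j [ 0.41  0.36 -0.03  1.15 -0.   -0.22]
n 1 d [-0.0014  0.0059 -0.0123] dt 0.1
[[-0.046, 0.111, 0.246, np.float64(-0.017)]]
toolz [ 0.0209  0.0058 -0.9998] G [0.5421 0.2322 0.2334]
side 0.65 180
  side off mm [3.4 1.7] axis [-0.386 -0.261  0.885] tilt 27.8 az -145.9 rms 0.001 along [-0.049  -0.0478 -0.0073 -0.0014]
base [0.565  0.2471 0.1887]
base [0.5658 0.2476 0.187 ]
focus px [[286.15282719 251.71187963]]
```

View pics/c13.png

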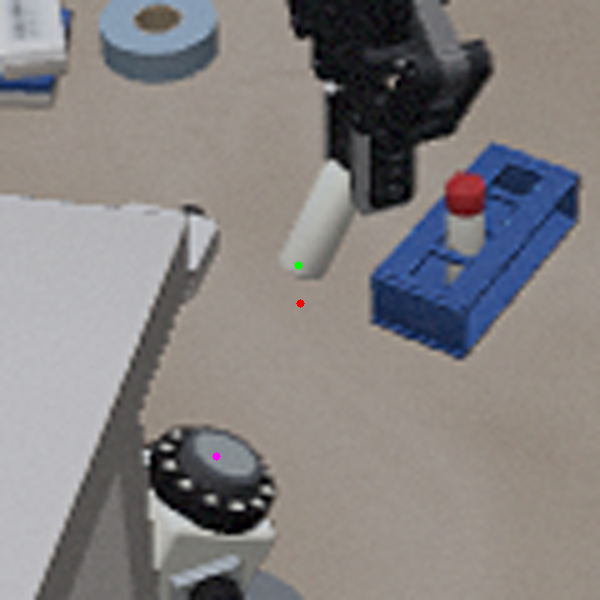

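Emit:
carry_out(targets=[[0, 0.08, 0.15, 0], [0, 0.05, 0.1, 0], [0, 0, 0, 0], [0, 0, 0, 0]])

```text
clock: 23.9
eef_pos: [0.5392, 0.2376, 0.2028]
ee_rot: [-0.958, 2.966, -0.001]
ft_force: [-0.3, 0.8, 0.6]
opening: 0.0161
```

```bash
python3 - <<'E'
from h import *
plan()
c,a,w=fitvial(["side"]);B=c-.0515*a
F=np.array([.562,.2525,.1756]);print("base",B.round(4),"F-B",(F-B).round(4))
M=R.from_rotvec(env.observe()["ee_rot"]).as_matrix();print("rows units",(M.T@(F-B)/.05).round(3))
ax=np.array([-.405,-.294,.866]);print("ang",np.degrees(np.arccos(a@ax/np.linalg.norm(ax))))
E
```

```text
pos [0.5392 0.2376 0.2028] yaw -144.17 tilt 1.43 F [-0.3  0.8  0.6] op 16.1 t 23.9 j [ 0.42  0.36 -0.06  1.12 -0.   -0.21]
n 1 d [0. 0. 0.] dt 0.0
[[0.0, 0.0, -0.0, np.float64(-0.0)]]
toolz [ 0.0239  0.0071 -0.9997] G [0.5387 0.2374 0.2218]
side 0.66 198
  side off mm [2.4 2.7] axis [-0.412 -0.228  0.882] tilt 28.1 az -151.0 rms 0.0013 along [-0.0473 -0.0452 -0.002   0.0016]
base [0.5624 0.2519 0.1763] F-B [-0.0004  0.0006 -0.0007]
rows units [-0.001  0.015  0.014]
ang 3.907356945062268
```

```bash
python3 - <<'E'
from h import *
im,d=env.get_image("side");cv2.imwrite("pics/final.png",im)
for n in ["bridge","vial_other"]:
  for r in env.silhouettes("side",n)[:1]:
    P=cloud("side",d,r["mask"]);print(n,r["p"],np.percentile(P,[2,50,98],axis=0).round(3).tolist())
c,a,w=fitvial(["side"]);print("base",(c-.0515*a).round(4));s=env.observe();print(s["eef_pos"],s["clock"],abs(s["joint_vel"]).max())
env.hand_in()
E
```

```text
bridge 0.69 [[0.403, -0.594, 0.0], [0.448, -0.306, 0.141], [0.494, -0.291, 0.187]]
toolz [ 0.0244  0.0074 -0.9997] G [0.5391 0.2375 0.222 ]
side 0.68 188
  side off mm [3.7 1.9] axis [-0.387 -0.256  0.886] tilt 27.6 az -146.5 rms 0.0011 along [-0.0484 -0.0459 -0.0029  0.0018]
base [0.5626 0.2526 0.1764]
[0.53954516 0.23760611 0.20300575] 24.25 0.0017387184690173488
the job is handed in; nothing more can be done
```

I hung the bridge on the rail and let go of it. I then drew the black-capped vial, tilted it in the grip, and held it over the inspection camera. The job went in at 24.3 s of the 54 s allowed, and no verdict came back.

**Tilting the vial:** the tool can only turn about its own vertical axis. I tilted the vial by pushing its body against the end of the rack so it pivoted between the pads. Then I raised the grip to 45 N and turned the tool to line the vial up with the lens axis.

**Last checks:**
- **Vial base:** it measured about 1 mm from the point I aimed for. That point was a 1.6 mm compromise, because two views of the lens disagreed by about 3–4 mm. The real error could be a few millimetres, against a limit of 12 mm.
- **Vial axis:** successive fits put it 2–4° off the optical axis, tilted about 28° instead of 30°. The limit is about 10°.
- **Stillness:** the arm was at rest, with the grip still on the vial.
- **Bridge:** the close look after letting go showed it about 4 mm off the bar and about 1° from level. In the last side view its middle and top were still there. That outline also took in some background, so it is a rough check.
- **Other vial:** the network missed it in the last picture. It was upright in its place in the picture taken about a second earlier, as the vial neared its final position, and nothing went near it afterwards.

The wrist camera's fit of the tilted vial was unusable (it read 62°), so I relied on the side camera. The scene camera could not find the vial near the camera head.

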